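# Open the sole press and run the shoe last in

## Robot

A 6-joint arm with a two-finger parallel gripper is mounted at the origin on the work surface. World frame = base frame: x ahead of the robot, y to its left, z up, the work surface at z = 0. Lengths are in m, angles in rad, forces in N, time in s.
With the tool pointing down it reaches from about 0.3 to 1 m from the base axis. Payload 5.1 kg.
Tool frame: the origin (TCP) lies midway between the tips of the shut fingers; the grasp point (between the pads) lies 19 mm behind it (ctrl.tcp_to_grasp is the distance from the TCP to the grasp point, in m); x points along the fingers, y is the direction in which the jaws open and shut, and the axes are right-handed (so a half turn about x gives the same grasp; the last joint's range is limited). The gripper opens to 95 mm and grips with 3 to 60 N. Pads are 20 mm wide; open, the fingers measure 119 mm over their backs; the gripper's body (75 mm by 180 mm) begins 59 mm behind the grasp point.
Start: joints at [1.261, 0.124, 1.65, -0, 1.367, -0.083], TCP at [0.146, 0.633, 0.215] pointing down, gripper open.
Joint ranges: [-2.61, 2.61], [-1.02, 2.33], [0.03, 2.71], [-1.35, 4.49], [0.32, 2.68], [-2.91, 2.91]. Speed limits (rad/s): [2.57, 2.57, 3.14, 3.14, 3.14, 3.14].

## Interface

Orientations are given as a rotation vector (axis times angle).
In Python, from plant import sensors, camera, ctrl, masks_of gives the robot as it stands.
- The arm moves only by the tool step_arm, never from a script. Its argument "moves" is a list of rows, each an object of numbers: "tx", "ty", "tz": the shift along the tool's x, y, z in mm; "yaw": the turn about the tool's x in degrees; "hand": the opening, from 0 (shut) to 1 (fully open). A call has 1 to 10 rows; each row shifts and turns the pose as measured when the row begins, along the tool's axes as they then stand; what a row does not reach is not made up. A row lasts 1/10 s, in which the tool goes at most 50 mm and 8.59 degrees, less where a joint would pass 70% of its speed; a pose out of reach is approached as far as the arm can. A call with a gripper value outside its range is refused whole. The fingers move at their own pace and stop on an object; the grip force is fixed at half the most. Time passes only in rows, so rows that do not move let the fingers close. It gives the time, the measured TCP pose, the force and the opening at its end, in the units of the state.
- sensors.get_obs(): the state, without advancing time (a new reading comes with each control period).
- camera(name): name is "scene" or "top" or "wrist"; returns a dict with "frame" (400x640x3 uint8, red, green, blue), "fov_y" (degrees; the focal length in pixels is half the picture's height over the tangent of half this angle, whatever the lens; pixels are square), "cx", "cy" (the principal point, pixels), "xyz" and "attitude" of the camera in the world; the wrist camera has in their place "T_tool_cam" (4x4, takes a point from camera to tool coordinates, whose origin is the TCP and whose axes are the tool frame's). Camera axes: x right, y down, z forward; pixel columns grow to the right and rows downward; lengths in m; the calibration is good to about 2 mm. The wrist camera is an equidistant fisheye: a pixel r from the principal point sees the ray r / f radians off the axis. A picture is of the moment at which its call begins: read the wrist's pose just before it. There is no depth.
- ctrl.close_job(): hands the job in, once; it reports no verdict.
Trained networks look in the newest picture that a camera, given by its name, has taken for a name from the list of things; names that differ only in an ending like _2 or _b are one class to them, and where a whole thing is asked for, a point or a joint stands for the part that bears it (a point fixed in the world has none). Each returns a list of dicts, best first, with "conf" (0 to 1); they miss things now and then, are a little off and sometimes report something else, mostly with a low value. They report only what shows in the picture. A call takes as long as a camera call. They do not tell look-alikes from the thing itself.
- masks_of(camera, thing): "region" (400x640 bool, what is visible of it) and "extent" ([centre column, centre row, width, height] in pixels, round what is visible of it).
The state is a dict: "time_s": time; "qpos": joint angles; "joint_velocities": joint speeds; "tau": joint torques, N m; "eef_pos": TCP position; "tcp_rot": TCP orientation; "ft_force": force on the tool from outside, world axes, zero at the start; "ft_torque": the same for the moment, N m; "width": finger opening in m.
Only numpy, scipy, OpenCV 4.12 (cv2) and the standard library are available. Lean on these libraries where they do the work, as an engineer would, in place of code of your own. Each camera call takes 0.05 s, during which the arm holds its last target. There are 200 camera calls.

## Task

Open the sole press: push up its counterweighted arm by the cross bar until it tips over its balance point and stays raised by itself, easing it over rather than flinging it. Then push the wooden shoe last along the press bed, sliding it and never picking it up, until its toe is right up against the end stop under the open arm. Leave everything else on the bench where it stands.

Things in the scene. Friction and masses are not known exactly. Their poses are not given: they have to be found in the camera images.
- press: Grey bench sole press, fixed; place and yaw differ each time. Origin on the table; z up; at yaw 0 x points away from the robot, y to its left. In its frame (mm): the bed runs along y from -330 to 70, centred on x = -30, 88 wide, top 20 above the table; two rails 12 wide, 12 above the bed, leave a 64 wide channel. Two cheeks carry the arm: x 98 to 142, |y| to 38, 146 tall. Base plate x -95 to 155, |y| to 85.
- bed_mouth (a point): Middle of the bed's top at its open -y end, 20 mm above the table. Axes as the press: the last's channel runs from here along +y to the end stop, 376 mm on; nothing closes this end.
- stop_face (a point): Foot of the end stop's face, on the bed's top at the middle of the channel, 20 mm above the table; axes as the press. The stop is an aluminium block at the +y end of the bed, 88 mm wide, standing 50 mm above the bed; its face looks to -y. With the toe on it the last's origin is 75 mm short of this point.
- pivot (a point): Centre of the press arm's hinge, between the two cheeks, 125 mm above the table; axes as the press. The hinge axis is the press's y. The arm lies in the plane through here across the bed, and points to the press's -x (to the robot) when down.
- press_arm (a joint): Hinge of the press arm, rad: 0 = down, level, on its lower stop; grows as the cross bar goes up; 1.45 = raised, against its upper stop. Balance at about 0.93: below it the arm falls back, beyond it the arm moves on alone, damped (under 2 rad/s), and stays up by its weight. Raising takes about 2 N upwards at the cross bar when level, less nearer balance, plus 1 N per rad/s.
- cross_bar (a point): Middle of the black rubber cross bar at the arm's free end: round, 16 mm thick, 120 long, along the press's y, 210 mm from the pivot. 125 mm above the table with the arm down, about 333 raised; its axes turn with the arm. It goes up and away from the robot in an arc about the pivot. Its front (robot's side) and underside are free; fingers leaning 30 to 45 degrees can go under it from the front.
- press_pad (a point): Centre of the underside of the round rubber press pad, 52 mm across, under the arm 150 mm from the pivot; 46 mm above the table when the arm is down, too low for the last to pass. The arm is a bar 22 mm wide, 16 thick. Its counterweight, a steel disc 60 across and 46 wide on a stub above the pivot, swings to the back as the arm rises, within 130 mm of the pivot.
- last: Wooden shoe last (foot-shaped form), sole down, loose in the bed's channel: 150 mm long, 56 wide, heel 68 tall and 52 wide, toe 38 tall; 0.2 to 0.45 kg. Origin at the centre of its underside; z up, y to the toe, within 0.03 rad of the press's +y. Toe tip 75 mm ahead of the origin; round upright back of the heel 75 mm behind. It starts 130 to 190 mm short of the end stop.
- spare_last: Bystander: a second last like the first, standing on the table left of the press; origin centre of its underside.
- jar: Bystander: glass jar, 56 diameter, 75 tall, behind the bed; origin centre of its underside.
- tin: Bystander: tin can, 68 diameter, 95 tall, left of the press; origin centre of its underside.
- hammer: Bystander: hammer 240 long lying flat in front of the bed.
- cork_block: Bystander: cork block 60 x 90 x 25 tall, in front of the bed; origin centre of its underside.
- tape: Bystander: tape roll lying flat on the table in front of the cross bar, 84 diameter, 22 tall; origin centre of its underside.
- brush: Bystander: brush 180 long lying left of the press.
- mug: Bystander: mug 76 diameter, 90 tall, behind the bed; origin centre of its underside.
There are look-alikes about, which are no part of the job. Leave any red or yellow look-alike of the last alone.

How it is judged:
By the outcome, as a careful person would: the job done as asked, in the order asked, and still so for the second after the job is handed in, with the robot touching nothing.
It also fails if it takes over 54 s, if anything falls off the work surface, if the arm or the gripper's body presses on something with over 40 N, if the wrist force passes 120 N, or if a joint passes its speed limit or range.

## Working session

There is one attempt and no reset: what is moved stays moved. The work goes in short steps, Python scripts to look and compute and a tool call to move; the robot and the scene stay as the last step left them, time stands still between calls to the robot, and variables do not carry over. Pictures are saved under pics/ and viewed, about 8 in all and at most 12, crops included, and the job is handed in when it is done.

Besides the shell and the picture viewer there is one more tool, called after "Request:" as name([rows], argument=value, ...), one row to a line, values as JSON. step_arm: Moves the arm, as the interface text tells. Its arguments: {"type":"object","properties":{"moves":{"type":"array"}},"required":["moves"]}

```bash
mkdir -p pics; ls; python3 - <<'E'
from plant import sensors,camera,ctrl,masks_of
import cv2,numpy as np
o=sensors.get_obs();print(o)
for n in("scene","top"):
    c=camera(n);cv2.imwrite(f"pics/{n}0.png",c["frame"][:,:,::-1])
    print(n,{k:v for k,v in c.items() if k!="frame"})
    for t in("last","press","cross_bar","stop_face","press_pad","pivot","bed_mouth","tape"):
        try:
            for d in masks_of(n,t)[:3]:print(n,t,round(d["conf"],2),np.round(d["extent"],1))
        except Exception as e:print(t,e)
E
```

```text
pics
{'time_s': 0.0, 'qpos': array([ 1.26140902e+00,  1.24488345e-01,  1.65166115e+00, -1.87714556e-05,
        1.36748351e+00, -8.26110384e-02]), 'joint_velocities': array([-0.00195389, -0.00087724, -0.00155091, -0.00098287, -0.00066038,
        0.00018625]), 'tau': array([ 1.99888811e-03, -4.17608821e+01, -3.59937429e+01,  7.75765046e-02,
        4.92695149e-02, -1.79970812e-04]), 'eef_pos': array([0.14599088, 0.63274109, 0.21340549]), 'tcp_rot': array([ 0.17646949,  1.56383299, -0.17962442]), 'ft_force': array([-0.11043774,  0.68854927,  0.24391156]), 'ft_torque': array([0.0374784 , 0.0083169 , 0.00663688]), 'width': 0.09506583619144246}
scene {'fov_y': 51.88846565688725, 'cx': 320.33073051680725, 'cy': 198.66522378176057, 'xyz': array([1.37391745, 0.1856783 , 0.95374481]), 'attitude': array([-1.61048234, -1.93522745,  0.83316319])}
scene last 0.95 [201.8 194.   46.8  23.6]
scene last 0.92 [183.2 255.9  38.1  51.5]
scene last 0.7 [404.1 170.1  29.9  35.9]
scene press 0.67 [302.8 244.4 135.1 104.6]
scene press 0.41 [333.6 227.2  63.3  71.6]
scene cross_bar 0.69 [334.1 227.   67.1  
[... 324 characters left out ...]
]
scene tape 0.5 [356.6 214.3  25.1  16.4]
top {'fov_y': 56.70830699686376, 'cx': 318.1950031249478, 'cy': 202.49478207453848, 'xyz': array([0.35837817, 0.01499886, 0.97883269]), 'attitude': array([-2.10476386,  2.13696061, -0.21271321])}
top last 0.92 [480.1 227.7  56.7  33.3]
top last 0.81 [361.1 198.8  58.2  24. ]
top last 0.76 [222.1 318.1  48.4  61.4]
top press 0.93 [341.3 151.  162.  148. ]
top press 0.74 [287.8 145.9  52.3 128.4]
top cross_bar 0.56 [287.4 145.6  51.9 132.4]
top stop_face 0.86 [338.4 153.4 158.9 149.6]
top press_pad 0.9 [287.  146.3  54.4 131.1]
top pivot 0.55 [335.6 152.3 160.3 147.1]
top bed_mouth 0.82 [339.9 153.2 159.5 143.4]
top tape 0.85 [284.3 241.4  32.   28.2]
```

```bash
python3 - <<'E'
import cv2
a=cv2.imread("pics/top0.png");cv2.imwrite("pics/top0c.png",cv2.resize(a[50:350,180:580],None,fx=2,fy=2,interpolation=cv2.INTER_CUBIC))
a=cv2.imread("pics/scene0.png");cv2.imwrite("pics/sc0c.png",cv2.resize(a[130:330,160:430],None,fx=2.9,fy=2.9,interpolation=cv2.INTER_CUBIC))
E
```

```text
(no output)
```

View pics/top0c.png

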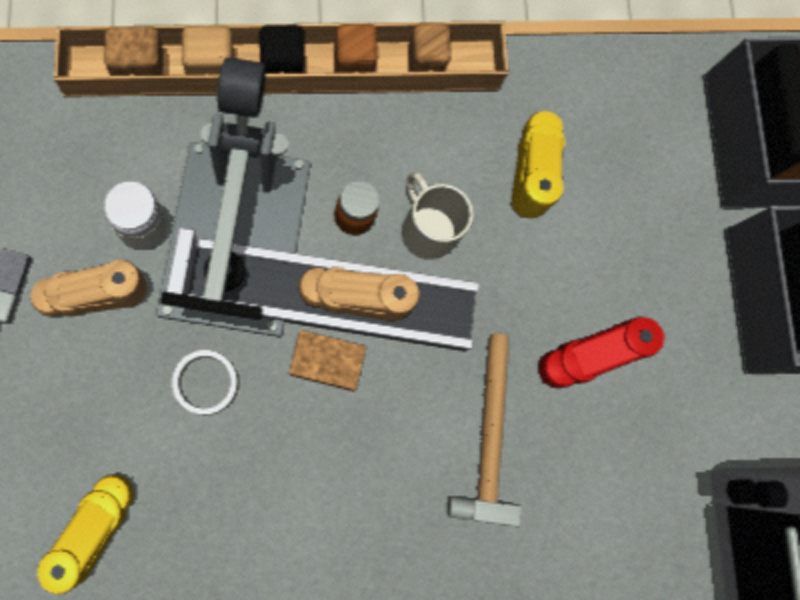

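View pics/sc0c.png

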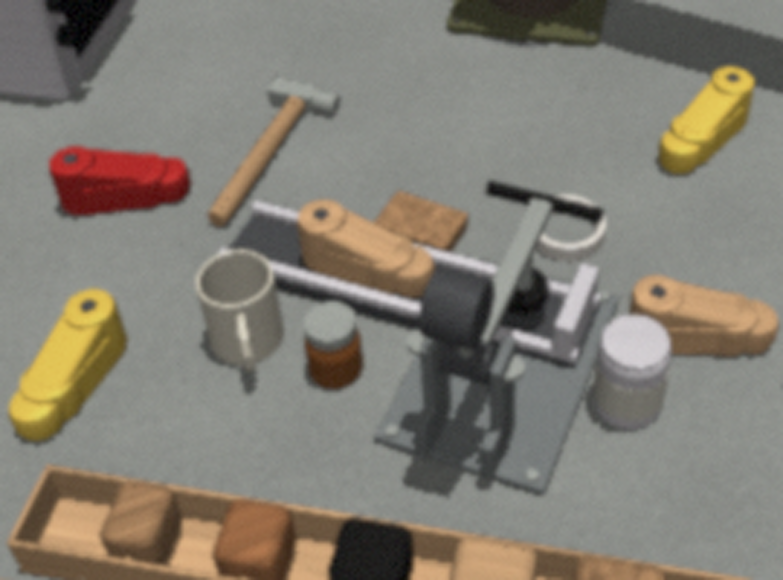

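The last I want is the wooden one in the channel, at top crop (360,290). The things it could be taken for:
- the wooden spare at (85,288)
- the red one at (603,352)
- the yellow ones at (543,160) and (85,535)

The press arm is down, with the cross bar running from (163,298) to (262,312). Next I'll fit the press pose from both views.

```bash
cat > h.py <<'E'
import numpy as np,cv2
from scipy.spatial.transform import Rotation as R
from scipy.optimize import least_squares
def proj(c,P):
    f=200/np.tan(np.radians(c["fov_y"]/2)); q=(np.atleast_2d(P)-c["xyz"])@R.from_rotvec(c["attitude"]).as_matrix()
    return np.c_[c["cx"]+f*q[:,0]/q[:,2],c["cy"]+f*q[:,1]/q[:,2]]
def world(p,L):
    L=np.atleast_2d(L)/1000.; c,s=np.cos(p[2]),np.sin(p[2])
    return np.c_[p[0]+c*L[:,0]-s*L[:,1],p[1]+s*L[:,0]+c*L[:,1],L[:,2]]
def tri(cs,px,x0):
    return least_squares(lambda P:np.concatenate([(proj(c,P)[0]-u) for c,u in zip(cs,px)]),x0)
E
python3 - <<'E'
from h import *
from plant import camera,sensors
T=camera("top");S=camera("scene")
t=lambda u,v:(180+u/2,50+v/2)
s=lambda u,v:(160+u/2.9,130+v/2.9)
L=[(14,-330,32),(-74,-330,32),(-90,-60,125),(-90,60,125),(155,-85,5)]
pt=[t(478,285),t(471,347),t(261,312),t(163,299),t(311,161)]
LS=[(14,-330,32),(-74,-330,32),(-90,-60,125),(-90,60,125),(155,85,5),(155,-85,5)]
ps=[s(219,252),s(257,206),s(489,187),s(600,212),s(543,488),s(378,436)]
f=lambda p:np.concatenate([(proj(T,world(p,L))-pt).ravel(),(proj(S,world(p,LS))-ps).ravel()])
r=least_squares(f,[.45,.05,-.1],x_scale=[.1,.1,.1],loss="soft_l1")
print(r.x,np.round(r.fun if 0 else f(r.x),1))
h=tri([T,S],[t(400,293),s(321,214)],[.5,-.05,.09]);print("heel disc",h.x,h.fun)
p=r.x;c,sn=np.cos(p[2]),np.sin(p[2]);d=h.x[:2]-p[:2];print("heel local",c*d[0]+sn*d[1],-sn*d[0]+c*d[1])
for n,(px) in {"bar-60":(t(261,312),s(489,187)),"bar+60":(t(163,299),s(600,212))}.items():
    b=tri([T,S],px,[.45,.05,.12]);print(n,b.x,b.fun)
print("bar",world(p,[(-90,-40,125),(-90,40,125)]))
o=sensors.get_obs();print(R.from_rotvec(o["tcp_rot"]).as_matrix().round(3))
a=np.ascontiguousarray(T["frame"][:,:,::-1])
for l in L+[(14,46,70),(-74,46,70),(-74,-330,32)]:
    u=proj(T,world(p,l))[0];cv2.circle(a,tuple(int(v) for v in u),1,(0,0,255),-1)
cv2.imwrite("pics/fit.png",cv2.resize(a[50:350,180:500],None,fx=2.5,fy=2,interpolation=2))
np.save("p.npy",p)
E
```

```text
[ 0.61432862  0.0721964  -0.17410318] [-0.2 -1.  -0.3  0.9 -0.4  1.6 -1.7  0.1 -1.5  0.8 -1.6  0.2 -1.2 -2.6
 -1.2 -0.6  0.1  0.7  0.   1.6 -2.   0.8]
heel disc [ 0.54715021 -0.14121704  0.08682367] [-0.72346534  0.16360839 -0.89852354 -0.13493909]
heel local -0.029194294264983885 -0.22182408810387957
bar-60 [0.51856925 0.02974947 0.12601994] [-0.83119756  0.15215538 -1.0539148  -0.01518919]
bar+60 [0.53578296 0.14417635 0.12666157] [-0.68467283  0.10566182 -0.84307715  0.0646098 ]
bar [[0.51876021 0.04839135 0.125     ]
 [0.53261821 0.12718193 0.125     ]]
[[-0.     0.225  0.974]
 [ 0.     0.974 -0.225]
 [-1.    -0.    -0.   ]]
```

The press fits at (0.614, 0.072) with yaw -0.174. The heel disc triangulates to channel centre (local x -29 mm, z 87 mm), so the chosen last is in the channel. The tool can't tilt, so I'll take the cross bar between the open fingers from above at press y ≈ -40, and carry it along its arc.

Request:
step_arm([
  {"ty":-28,"tz":28,"yaw":8.5,"hand":0.7},
  {"ty":-23,"tz":32,"yaw":8.5,"hand":0.7},
  {"ty":-18,"tz":35,"yaw":8.5,"hand":0.7},
  {"ty":-13,"tz":38,"yaw":8.5,"hand":0.7},
  {"ty":-7,"tz":39,"yaw":8.5,"hand":0.7},
  {"ty":-1,"tz":40,"yaw":8.5,"hand":0.7},
  {"ty":4,"tz":40,"yaw":8.5,"hand":0.7},
  {"ty":10,"tz":39,"yaw":8.5,"hand":0.7},
  {"ty":16,"tz":37,"yaw":8.5,"hand":0.7},
  {"ty":21,"tz":34,"yaw":8.5,"hand":0.7},
])

```text
$.moves[0]: bad value
```

```bash
cat > g.py <<'E'
# remaining shift in tool axes to a press-frame target (mm)
import sys
from h import *
from plant import sensors
def rel(t):
    o=sensors.get_obs();p=np.load("p.npy");M=R.from_rotvec(o["tcp_rot"]).as_matrix()
    d=(world(p,t)[0]-o["eef_pos"])*1000;e=(o["eef_pos"][:2]-p[:2])*1000
    c,s=np.cos(p[2]),np.sin(p[2])
    print("local",round(c*e[0]+s*e[1],1),round(-s*e[0]+c*e[1],1),round(o["eef_pos"][2]*1000,1))
    print("move tool",(M.T@d).round(1),"yaw",round(np.degrees(np.arctan2(M[1,1],M[0,1])-p[2]),2),"F",o["ft_force"].round(1),"w",o["width"],"t",o["time_s"],"q",o["qpos"].round(2))
if __name__=="__main__":rel([float(v) for v in sys.argv[1:4]])
E
python3 g.py -90 -40 180
```

```text
local -558.3 471.6 214.7
move tool [  34.7 -486.2  494.6] yaw 86.98 F [ 0.3 -0.   0.8] w 0.09497405865402363 t 1.0 q [ 1.26  0.12  1.65  0.    1.37 -0.08]
```

The row was refused, so I'll give all the keys in each row.

Request:
step_arm([
  {"tx":0,"ty":-28,"tz":28,"yaw":8.5,"hand":0.7},
  {"tx":0,"ty":-23,"tz":32,"yaw":8.5,"hand":0.7},
  {"tx":0,"ty":-18,"tz":35,"yaw":8.5,"hand":0.7},
  {"tx":0,"ty":-13,"tz":38,"yaw":8.5,"hand":0.7},
  {"tx":0,"ty":-7,"tz":39,"yaw":8.5,"hand":0.7},
  {"tx":0,"ty":-1,"tz":40,"yaw":8.5,"hand":0.7},
  {"tx":0,"ty":4,"tz":40,"yaw":8.5,"hand":0.7},
  {"tx":0,"ty":10,"tz":39,"yaw":8.5,"hand":0.7},
  {"tx":0,"ty":16,"tz":37,"yaw":8.5,"hand":0.7},
  {"tx":0,"ty":21,"tz":34,"yaw":8.5,"hand":0.7},
])

```text
time_s: 2.0
eef_pos: [0.36, 0.2854, 0.2149]
tcp_rot: [1.329, 1.13, -1.321]
ft_force: [0.3, 0.0, -0.5]
width: 0.0665
```

```bash
python3 g.py -90 -40 180
```

```text
local -287.5 165.9 214.9
move tool [ 34.7 194.2 209. ] yaw 0.87 F [ 0.3  0.  -0.5] w 0.06652215043084957 t 2.0 q [ 0.55 -0.32  2.06  0.    1.4   0.71]
```

Request:
step_arm([
  {"tx":0,"ty":32,"tz":35,"yaw":0.9,"hand":0.7},
  {"tx":0,"ty":32,"tz":35,"yaw":0,"hand":0.7},
  {"tx":0,"ty":32,"tz":35,"yaw":0,"hand":0.7},
  {"tx":0,"ty":32,"tz":35,"yaw":0,"hand":0.7},
  {"tx":5,"ty":32,"tz":35,"yaw":0,"hand":0.7},
  {"tx":5,"ty":32,"tz":35,"yaw":0,"hand":0.7},
  {"tx":5,"ty":0,"tz":0,"yaw":0,"hand":0.7},
])

```text
time_s: 2.7
eef_pos: [0.52, 0.0309, 0.2034]
tcp_rot: [1.353, 1.111, -1.33]
ft_force: [-0.3, 0.6, 0.6]
width: 0.0668
```

```bash
python3 g.py -90 -40 106; python3 - <<'E'
from plant import *
import cv2
from h import *
o=sensors.get_obs();c=camera("wrist");p=np.load("p.npy")
a=np.ascontiguousarray(c["frame"][:,:,::-1])
M=np.eye(4);M[:3,:3]=R.from_rotvec(o["tcp_rot"]).as_matrix();M[:3,3]=o["eef_pos"]
f=200/np.tan(np.radians(c["fov_y"]/2))
W=np.linalg.inv(M@c["T_tool_cam"])
for l in [(-90,-60,125),(-90,60,125),(-90,-40,125),(-74,-330,32),(14,-330,32)]:
    q=(W@np.append(world(p,l)[0],1))[:3];th=np.arctan2(np.hypot(q[0],q[1]),q[2]);n=q[:2]/np.hypot(q[0],q[1])
    u=np.array([c["cx"],c["cy"]])+f*th*n;print(l,u.round(1))
    cv2.circle(a,tuple(int(round(v)) for v in u),2,(0,0,255),-1)
cv2.imwrite("pics/w1.png",a)
E
```

```text
local -85.8 -57.0 203.4
move tool [ 97.5  -5.6 -16.3] yaw -0.5 F [-0.3  0.6  0.6] w 0.06682556005308275 t 2.7 q [-0.05 -0.17  1.96  0.01  1.34  0.14]
(-90, -60, 125) [314.6 210.6]
(-90, 60, 125) [312.8  65.1]
(-90, -40, 125) [314.3 187.7]
(-74, -330, 32) [328.7 359.4]
(14, -330, 32) [385.8 356.4]
```

View pics/w1.png

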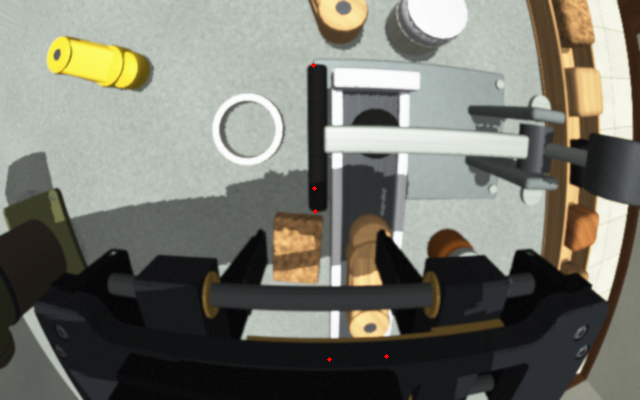

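The bar shows at columns 309-327, rows 65-210, about 3 mm further out than the fit (red dots). That's fine for a 66 mm opening. The arm sits at row 137, clear of the grip spot at row 187. I'll go down and close.

Request:
step_arm([
  {"tx":10,"ty":-2,"tz":-16,"yaw":-0.5,"hand":0.7},
  {"tx":25,"ty":0,"tz":0,"yaw":0,"hand":0.7},
  {"tx":25,"ty":0,"tz":0,"yaw":0,"hand":0.7},
  {"tx":20,"ty":0,"tz":0,"yaw":0,"hand":0.7},
  {"tx":15,"ty":0,"tz":0,"yaw":0,"hand":0.7},
  {"tx":0,"ty":0,"tz":0,"yaw":0,"hand":0.7},
])

```text
time_s: 3.35
eef_pos: [0.5165, 0.0625, 0.1024]
tcp_rot: [1.339, 1.13, -1.314]
ft_force: [-0.1, 0.2, -0.8]
width: 0.0663
```

```bash
python3 g.py -88 -40 106
```

```text
local -94.6 -26.5 102.4
move tool [-3.6  6.5 13.6] yaw 0.79 F [-0.1  0.2 -0.8] w 0.06631445432926932 t 3.35 q [ 0.01 -0.07  2.05  0.01  1.16  0.17]
```

Request:
step_arm([
  {"tx":-2,"ty":5,"tz":10,"yaw":0.8,"hand":0.7},
  {"tx":0,"ty":0,"tz":0,"yaw":0,"hand":0.4},
  {"tx":0,"ty":0,"tz":0,"yaw":0,"hand":0.2},
  {"tx":0,"ty":0,"tz":0,"yaw":0,"hand":0.1},
  {"tx":0,"ty":0,"tz":0,"yaw":0,"hand":0.1},
  {"tx":0,"ty":0,"tz":0,"yaw":0,"hand":0.1},
])

```text
time_s: 3.95
eef_pos: [0.5216, 0.0547, 0.1086]
tcp_rot: [1.351, 1.12, -1.315]
ft_force: [1.2, -0.5, -0.4]
width: 0.0322
```

```bash
python3 g.py -88 -40 106
```

```text
local -88.3 -33.3 108.6
move tool [2.5 0.3 6.7] yaw 0.2 F [ 1.2 -0.5 -0.4] w 0.03217619425151798 t 3.95 q [-0.   -0.08  2.04  0.01  1.16  0.16]
```

Request:
step_arm([
  {"tx":0,"ty":0,"tz":0,"yaw":0,"hand":0.1},
  {"tx":0,"ty":0,"tz":0,"yaw":0,"hand":0.1},
  {"tx":0,"ty":0,"tz":0,"yaw":0,"hand":0.1},
  {"tx":0,"ty":0,"tz":0,"yaw":0,"hand":0.1},
])

```text
time_s: 4.35
eef_pos: [0.523, 0.0543, 0.109]
tcp_rot: [1.353, 1.117, -1.313]
ft_force: [1.0, 0.3, 0.2]
width: 0.0154
```

```bash
python3 g.py -88 -40 106
```

```text
local -86.9 -33.4 109.0
move tool [ 2.9 -1.2  6.6] yaw 0.14 F [1.  0.3 0.2] w 0.01541408360756782 t 4.35 q [-0.   -0.08  2.04  0.01  1.16  0.16]
```

Request:
step_arm([
  {"tx":-10.5,"ty":0.3,"tz":0,"yaw":0,"hand":0.1},
  {"tx":-10.5,"ty":0.8,"tz":0,"yaw":0,"hand":0.1},
  {"tx":-10.4,"ty":1.3,"tz":0,"yaw":0,"hand":0.1},
  {"tx":-10.3,"ty":1.8,"tz":0,"yaw":0,"hand":0.1},
  {"tx":-10.2,"ty":2.3,"tz":0,"yaw":0,"hand":0.1},
  {"tx":-10,"ty":2.9,"tz":0,"yaw":0,"hand":0.1},
])

```text
time_s: 4.95
eef_pos: [0.531, 0.0528, 0.1689]
tcp_rot: [1.356, 1.119, -1.314]
ft_force: [4.8, 0.5, -5.4]
width: 0.0154
```

```bash
cat > arc.py <<'E'
# bar angle from the grasped point, and offset from the arc (mm)
from h import *
from plant import sensors
o=sensors.get_obs();p=np.load("p.npy");e=(o["eef_pos"][:2]-p[:2])*1000;c,s=np.cos(p[2]),np.sin(p[2])
x,y,z=c*e[0]+s*e[1],-s*e[0]+c*e[1],o["eef_pos"][2]*1000
X,Z=123-x,z-109
print("theta",np.arctan2(Z,X).round(3),"r",np.hypot(X,Z).round(1),"xyz",x.round(1),y.round(1),z.round(1),"F",o["ft_force"].round(1),"w",o["width"].round(4))
E
python3 arc.py
```

```text
Traceback (most recent call last):
  File "arc.py", line 7, in <module>
    print("theta",np.arctan2(Z,X).round(3),"r",np.hypot(X,Z).round(1),"xyz",x.round(1),y.round(1),z.round(1),"F",o["ft_force"].round(1),"w",o["width"].round(4))
                                                                                                                                            ^^^^^^^^^^^^^^^^
AttributeError: 'float' object has no attribute 'round'
```

Request:
step_arm([
  {"tx":-10,"ty":3.2,"tz":0,"yaw":0,"hand":0.1},
  {"tx":-9.8,"ty":3.7,"tz":0,"yaw":0,"hand":0.1},
  {"tx":-9.6,"ty":4.2,"tz":0,"yaw":0,"hand":0.1},
  {"tx":-9.4,"ty":4.7,"tz":0,"yaw":0,"hand":0.1},
  {"tx":-9.1,"ty":5.2,"tz":0,"yaw":0,"hand":0.1},
  {"tx":-8.9,"ty":5.6,"tz":0,"yaw":0,"hand":0.1},
  {"tx":-8.6,"ty":6.1,"tz":0,"yaw":0,"hand":0.1},
])

```text
time_s: 5.65
eef_pos: [0.5626, 0.0471, 0.2372]
tcp_rot: [1.356, 1.125, -1.316]
ft_force: [3.6, 2.0, -6.7]
width: 0.0152
```

```bash
sed -i 's/o\["width"\].round(4)/round(o["width"],4)/' arc.py; python3 arc.py
```

```text
theta 0.647 r 212.6 xyz -46.6 -33.7 237.2 F [ 3.6  2.  -6.7] w 0.0152
```

Request:
step_arm([
  {"tx":-8,"ty":7,"tz":0,"yaw":0,"hand":0.1},
  {"tx":-7.6,"ty":7.4,"tz":0,"yaw":0,"hand":0.1},
  {"tx":-7.3,"ty":7.7,"tz":0,"yaw":0,"hand":0.1},
  {"tx":-7,"ty":8,"tz":0,"yaw":0,"hand":0.1},
  {"tx":-6.6,"ty":8.3,"tz":0,"yaw":0,"hand":0.1},
  {"tx":-6.2,"ty":8.6,"tz":0,"yaw":0,"hand":0.1},
  {"tx":-5.8,"ty":8.8,"tz":0,"yaw":0,"hand":0.1},
])

```text
time_s: 6.35
eef_pos: [0.6189, 0.037, 0.2935]
tcp_rot: [1.353, 1.132, -1.32]
ft_force: [-1.2, 3.0, -0.7]
width: 0.0152
```

```bash
python3 arc.py
```

```text
theta 1.024 r 216.0 xyz 10.6 -33.9 293.5 F [-1.2  3.  -0.7] w 0.0152
```

Request:
step_arm([
  {"tx":-4.8,"ty":9.2,"tz":0,"yaw":0,"hand":0.1},
  {"tx":-4.3,"ty":9.4,"tz":0,"yaw":0,"hand":0.1},
  {"tx":-3.8,"ty":9.6,"tz":0,"yaw":0,"hand":0.1},
  {"tx":-3.3,"ty":9.8,"tz":0,"yaw":0,"hand":0.1},
  {"tx":-2.8,"ty":9.9,"tz":0,"yaw":0,"hand":0.1},
  {"tx":-2.3,"ty":10,"tz":0,"yaw":0,"hand":0.1},
])

```text
time_s: 6.95
eef_pos: [0.6831, 0.0255, 0.3234]
tcp_rot: [1.358, 1.124, -1.312]
ft_force: [-0.7, 2.6, -1.9]
width: 0.0156
```

```bash
python3 arc.py
```

```text
theta 1.354 r 219.5 xyz 75.8 -34.1 323.4 F [-0.7  2.6 -1.9] w 0.0156
```

Request:
step_arm([
  {"tx":0,"ty":8,"tz":0,"yaw":0,"hand":0.1},
  {"tx":0,"ty":6,"tz":0,"yaw":0,"hand":0.1},
  {"tx":0,"ty":0,"tz":0,"yaw":0,"hand":0.1},
])

```text
time_s: 7.25
eef_pos: [0.7014, 0.0221, 0.3262]
tcp_rot: [1.361, 1.119, -1.307]
ft_force: [0.4, 2.2, 0.5]
width: 0.0149
```

```bash
python3 arc.py; python3 - <<'E'
from plant import *
import cv2
a=camera("scene")["frame"][:,:,::-1]
cv2.imwrite("pics/s2.png",cv2.resize(a[40:290,180:440],None,fx=2.4,fy=2.4,interpolation=2))
E
```

```text
theta 1.44 r 219.1 xyz 94.4 -34.3 326.2 F [0.4 2.2 0.5] w 0.0149
```

View pics/s2.png

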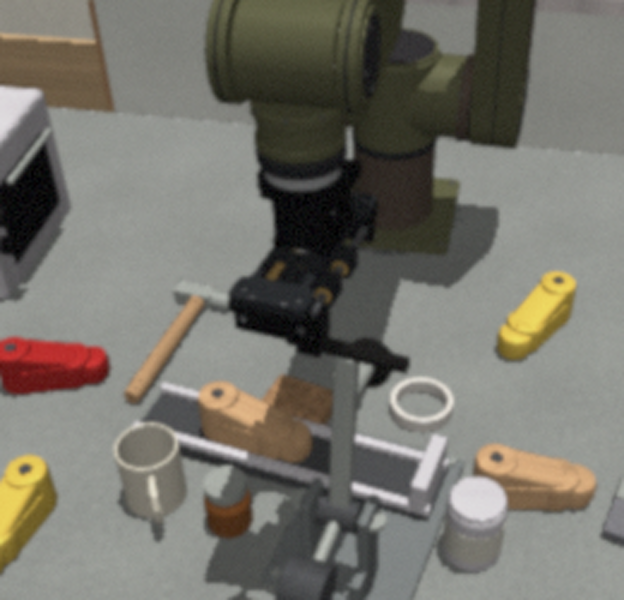

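The arm is nearly upright: bar at (370,352), counterweight low at the back at (305,578). I'll release and lift clear.

Request:
step_arm([
  {"tx":0,"ty":0,"tz":0,"yaw":0,"hand":0.3},
  {"tx":0,"ty":0,"tz":0,"yaw":0,"hand":0.5},
  {"tx":0,"ty":0,"tz":0,"yaw":0,"hand":0.5},
  {"tx":0,"ty":0,"tz":0,"yaw":0,"hand":0.5},
  {"tx":-10,"ty":0,"tz":0,"yaw":0,"hand":0.5},
  {"tx":-20,"ty":0,"tz":0,"yaw":0,"hand":0.5},
  {"tx":-25,"ty":0,"tz":0,"yaw":0,"hand":0.5},
  {"tx":-10,"ty":0,"tz":0,"yaw":0,"hand":0.5},
])

```text
time_s: 8.1
eef_pos: [0.6974, 0.0186, 0.3896]
tcp_rot: [1.354, 1.118, -1.315]
ft_force: [-0.7, -0.1, 0.8]
width: 0.0474
```

```bash
python3 g.py -30 -310 200;python3 - <<'E'
from plant import *
import cv2
a=camera("scene")["frame"][:,:,::-1]
cv2.imwrite("pics/s3.png",cv2.resize(a[40:290,180:440],None,fx=2.4,fy=2.4,interpolation=2))
E
```

```text
local 91.1 -38.4 389.6
move tool [ 183.5 -124.5  274.2] yaw 0.03 F [-0.7 -0.1  0.8] w 0.047381598122825795 t 8.1 q [-0.06  0.17  1.31  0.01  1.64  0.12]
```

View pics/s3.png

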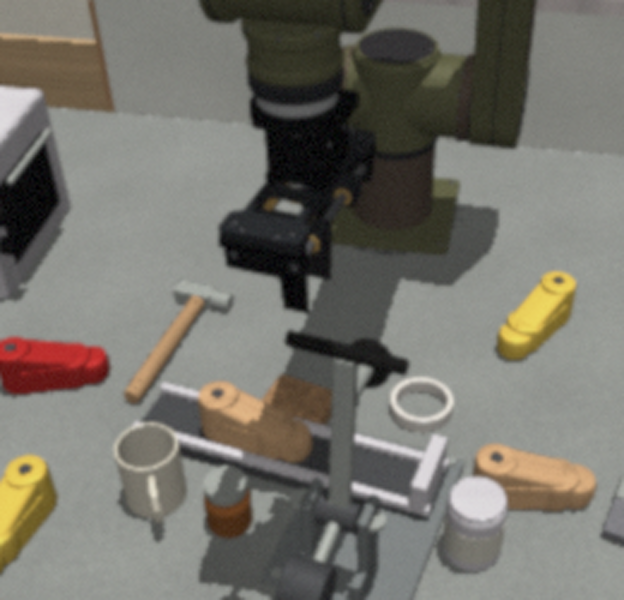

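The arm stays up by itself with the gripper clear. Next I'll shut the fingers and go over the bed behind the heel.

Request:
step_arm([
  {"tx":0,"ty":-5,"tz":32,"yaw":0,"hand":0},
  {"tx":0,"ty":-15,"tz":33,"yaw":0,"hand":0},
  {"tx":5,"ty":-17,"tz":33,"yaw":0,"hand":0},
  {"tx":20,"ty":-17,"tz":33,"yaw":0,"hand":0},
  {"tx":30,"ty":-17,"tz":33,"yaw":0,"hand":0},
  {"tx":35,"ty":-17,"tz":33,"yaw":0,"hand":0},
  {"tx":35,"ty":-17,"tz":33,"yaw":0,"hand":0},
  {"tx":35,"ty":-17,"tz":25,"yaw":0,"hand":0},
  {"tx":0,"ty":0,"tz":0,"yaw":0,"hand":0},
])

```text
time_s: 9.05
eef_pos: [0.5325, -0.2141, 0.2179]
tcp_rot: [1.353, 1.118, -1.31]
ft_force: [-0.5, 0.5, -0.8]
width: -0.0
```

```bash
python3 g.py -30 -300 120; python3 - <<'E'
from plant import *
import cv2
from h import *
o=sensors.get_obs();c=camera("wrist");p=np.load("p.npy")
a=np.ascontiguousarray(c["frame"][:,:,::-1])
M=np.eye(4);M[:3,:3]=R.from_rotvec(o["tcp_rot"]).as_matrix();M[:3,3]=o["eef_pos"]
f=200/np.tan(np.radians(c["fov_y"]/2));W=np.linalg.inv(M@c["T_tool_cam"])
for l in [(-74,-330,32),(14,-330,32),(-29,-222,88),(-74,46,70),(14,46,70)]:
    q=(W@np.append(world(p,l)[0],1))[:3];r=np.hypot(q[0],q[1])
    u=np.array([c["cx"],c["cy"]])+f*np.arctan2(r,q[2])*q[:2]/r;print(l,u.round(1))
    cv2.circle(a,tuple(int(round(v)) for v in u),2,(0,0,255),-1)
cv2.imwrite("pics/w2.png",a)
E
```

```text
local -31.0 -296.1 217.9
move tool [97.8 -1.   5.4] yaw 0.24 F [-0.5  0.5 -0.8] w -4.102106047374393e-05 t 9.05 q [-0.49 -0.06  1.83  0.02  1.35 -0.32]
(-74, -330, 32) [282.2 208.2]
(14, -330, 32) [354.7 208.1]
(-29, -222, 88) [320.5 118.1]
(-74, 46, 70) [281.9 -99.2]
(14, 46, 70) [358.8 -98.2]
```

View pics/w2.png

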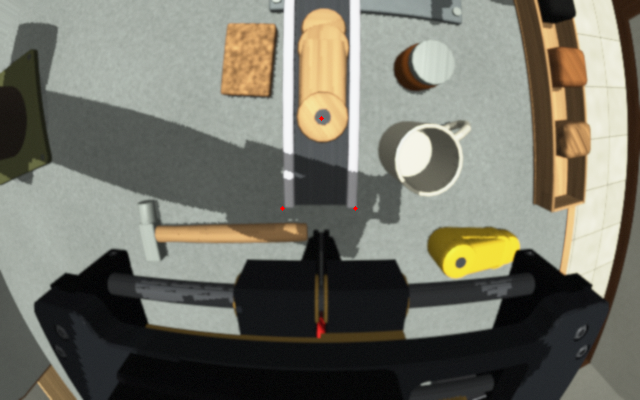

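The fit agrees to about 2 px: mouth corners at (286/358,208), heel disc at (322,117), channel clear behind the heel. I'll go down into the channel.

Request:
step_arm([
  {"tx":30,"ty":2,"tz":2,"yaw":0.2,"hand":0},
  {"tx":35,"ty":0,"tz":0,"yaw":0,"hand":0},
  {"tx":35,"ty":0,"tz":0,"yaw":0,"hand":0},
  {"tx":30,"ty":0,"tz":0,"yaw":0,"hand":0},
  {"tx":20,"ty":0,"tz":0,"yaw":0,"hand":0},
  {"tx":12,"ty":0,"tz":0,"yaw":0,"hand":0},
  {"tx":0,"ty":0,"tz":0,"yaw":0,"hand":0},
])

```text
time_s: 9.8
eef_pos: [0.5576, -0.2147, 0.0703]
tcp_rot: [1.359, 1.089, -1.288]
ft_force: [-0.4, 0.4, 0.2]
width: 0.0006
```

```bash
python3 g.py -29 -258 43
```

```text
local -6.2 -292.4 70.3
move tool [ 26.4 -24.  -34.3] yaw 0.4 F [-0.4  0.4  0.2] w 0.0006274199814853 t 9.8 q [-0.47  0.11  1.92  0.03  1.06 -0.32]
```

Request:
step_arm([
  {"tx":0,"ty":-24,"tz":0,"yaw":0.4,"hand":0},
  {"tx":0,"ty":0,"tz":0,"yaw":0,"hand":0},
])

```text
time_s: 10.0
eef_pos: [0.5368, -0.2109, 0.0725]
tcp_rot: [1.364, 1.082, -1.289]
ft_force: [-0.3, -0.4, 0.6]
width: 0.0006
```

```bash
python3 g.py -29 -290 43; python3 -c "
from h import *
from plant import sensors
print(R.from_rotvec(sensors.get_obs()['tcp_rot']).as_matrix().round(3))"
```

```text
local -27.4 -292.2 72.5
move tool [29.4 -3.3 -2. ] yaw 0.08 F [-0.3 -0.4  0.6] w 0.0006259674838152071 t 10.0 q [-0.48  0.06  1.97  0.03  1.06 -0.32]
[[ 0.058  0.983 -0.171]
 [-0.002 -0.171 -0.985]
 [-0.998  0.058 -0.008]]
```

Request:
step_arm([
  {"tx":10,"ty":-1.5,"tz":0,"yaw":0,"hand":0},
  {"tx":10,"ty":-1.5,"tz":0,"yaw":0,"hand":0},
  {"tx":8,"ty":-1,"tz":0,"yaw":0,"hand":0},
  {"tx":0,"ty":0,"tz":0,"yaw":0,"hand":0},
])

```text
time_s: 10.4
eef_pos: [0.5394, -0.2118, 0.0475]
tcp_rot: [1.365, 1.072, -1.282]
ft_force: [-1.0, -0.1, -0.1]
width: 0.0007
```

```bash
python3 g.py -29 -258 43
```

```text
local -24.6 -292.6 47.5
move tool [  4.4  -4.7 -34.6] yaw 0.14 F [-1.  -0.1 -0.1] w 0.0006645403414554281 t 10.4 q [-0.48  0.09  1.98  0.03  1.   -0.32]
```

Request:
step_arm([
  {"tx":1,"ty":-2.5,"tz":-10,"yaw":0,"hand":0},
  {"tx":1,"ty":-2.5,"tz":-10,"yaw":0,"hand":0},
  {"tx":0,"ty":0,"tz":-8,"yaw":0,"hand":0},
  {"tx":0,"ty":0,"tz":-6,"yaw":0,"hand":0},
  {"tx":0,"ty":0,"tz":-6,"yaw":0,"hand":0},
  {"tx":0,"ty":0,"tz":-6,"yaw":0,"hand":0},
])

```text
time_s: 11.0
eef_pos: [0.5428, -0.1624, 0.0449]
tcp_rot: [1.364, 1.072, -1.283]
ft_force: [-0.9, -1.9, -0.4]
width: 0.0003
```

```bash
python3 g.py -29 -114 45
```

```text
local -29.8 -243.4 44.9
move tool [   0.6    1.1 -129.4] yaw 0.16 F [-0.9 -1.9 -0.4] w 0.00025275895459217224 t 11.0 q [-0.4   0.07  2.01  0.02  0.99 -0.24]
```

Request:
step_arm([
  {"tx":0,"ty":0,"tz":-8,"yaw":0,"hand":0},
  {"tx":0,"ty":0,"tz":-8,"yaw":0,"hand":0},
  {"tx":0,"ty":0,"tz":-8,"yaw":0,"hand":0},
  {"tx":0,"ty":0,"tz":-8,"yaw":0,"hand":0},
  {"tx":0,"ty":0,"tz":-8,"yaw":0,"hand":0},
  {"tx":0,"ty":0,"tz":-8,"yaw":0,"hand":0},
])

```text
time_s: 11.6
eef_pos: [0.5514, -0.1113, 0.045]
tcp_rot: [1.363, 1.072, -1.284]
ft_force: [0.6, -0.7, -1.1]
width: 0.0006
```

```bash
python3 g.py -29 -114 45
```

```text
local -30.2 -191.7 45.0
move tool [  0.3   1.4 -77.7] yaw 0.15 F [ 0.6 -0.7 -1.1] w 0.0005815898685023033 t 11.6 q [-0.3   0.06  2.02  0.01  0.99 -0.14]
```

Request:
step_arm([
  {"tx":0,"ty":1,"tz":-8,"yaw":0,"hand":0},
  {"tx":0,"ty":0,"tz":-8,"yaw":0,"hand":0},
  {"tx":0,"ty":0,"tz":-8,"yaw":0,"hand":0},
  {"tx":0,"ty":0,"tz":-8,"yaw":0,"hand":0},
  {"tx":0,"ty":0,"tz":-8,"yaw":0,"hand":0},
  {"tx":0,"ty":0,"tz":-7,"yaw":0,"hand":0},
  {"tx":0,"ty":0,"tz":-6,"yaw":0,"hand":0},
])

```text
time_s: 12.3
eef_pos: [0.5621, -0.0541, 0.0451]
tcp_rot: [1.363, 1.072, -1.284]
ft_force: [-0.3, -2.0, -1.7]
width: 0.0003
```

```bash
python3 g.py -29 -114 45
```

```text
local -29.6 -133.5 45.1
move tool [  0.2   0.6 -19.4] yaw 0.18 F [-0.3 -2.  -1.7] w 0.0003466620338032165 t 12.3 q [-0.19  0.06  2.02  0.01  0.99 -0.03]
```

Now slowly onto the stop, watching the force.

Request:
step_arm([
  {"tx":0,"ty":0,"tz":-4,"yaw":0,"hand":0},
  {"tx":0,"ty":0,"tz":-4,"yaw":0,"hand":0},
  {"tx":0,"ty":0,"tz":-3,"yaw":0,"hand":0},
  {"tx":0,"ty":0,"tz":-3,"yaw":0,"hand":0},
  {"tx":0,"ty":0,"tz":-2,"yaw":0,"hand":0},
])

```text
time_s: 12.8
eef_pos: [0.565, -0.0367, 0.0451]
tcp_rot: [1.362, 1.073, -1.284]
ft_force: [-0.9, -1.5, -1.1]
width: 0.0004
```

```bash
python3 g.py -29 -114 45
```

```text
local -29.7 -115.8 45.1
move tool [ 0.1  0.7 -1.8] yaw 0.19 F [-0.9 -1.5 -1.1] w 0.0004390002371234081 t 12.8 q [-0.16  0.07  2.02  0.    0.99  0.01]
```

Request:
step_arm([
  {"tx":0,"ty":0,"tz":-2,"yaw":0,"hand":0},
  {"tx":0,"ty":0,"tz":-2,"yaw":0,"hand":0},
])

```text
time_s: 13.0
eef_pos: [0.5654, -0.0357, 0.0454]
tcp_rot: [1.355, 1.069, -1.286]
ft_force: [-2.4, -13.0, 0.7]
width: 0.0008
```

Request:
step_arm([
  {"tx":0,"ty":0,"tz":-2,"yaw":0,"hand":0},
  {"tx":0,"ty":0,"tz":-2,"yaw":0,"hand":0},
])

```text
time_s: 13.2
eef_pos: [0.566, -0.036, 0.046]
tcp_rot: [1.348, 1.063, -1.29]
ft_force: [-1.4, -8.8, -0.4]
width: 0.0004
```

```bash
python3 g.py -29 -114 45
```

```text
local -28.9 -114.9 46.0
move tool [ 1.  -0.2 -0.9] yaw 0.37 F [-1.4 -8.8 -0.4] w 0.0004313056967918174 t 13.2 q [-0.15  0.07  2.01 -0.02  0.99  0.02]
```

It's firmly on the stop: force 13 N, and the fingers stopped at y -115 as predicted. Back off along the channel, then up.

Request:
step_arm([
  {"tx":0,"ty":0,"tz":5,"yaw":0,"hand":0},
  {"tx":0,"ty":0,"tz":12,"yaw":0,"hand":0},
  {"tx":0,"ty":0,"tz":20,"yaw":0,"hand":0},
  {"tx":0,"ty":0,"tz":15,"yaw":0,"hand":0},
  {"tx":-15,"ty":0,"tz":0,"yaw":0,"hand":0},
  {"tx":-25,"ty":-5,"tz":5,"yaw":0,"hand":0},
  {"tx":-30,"ty":-5,"tz":10,"yaw":0,"hand":0},
  {"tx":-30,"ty":-5,"tz":15,"yaw":0,"hand":0},
  {"tx":-30,"ty":-10,"tz":20,"yaw":0,"hand":0},
  {"tx":0,"ty":0,"tz":0,"yaw":0,"hand":0},
])

```text
time_s: 14.2
eef_pos: [0.5155, -0.1316, 0.1862]
tcp_rot: [1.356, 1.062, -1.282]
ft_force: [0.3, -0.4, -0.0]
width: 0.0006
```

```bash
python3 - <<'E'
from plant import *
import cv2
from h import *
p=np.load("p.npy");S=camera("scene");T=camera("top")
for c,n in((S,"scene"),(T,"top")):
    a=np.ascontiguousarray(c["frame"][:,:,::-1])
    print(n,"heel disc expected",proj(c,world(p,(-30,-222+144,88))).round(1))
    cv2.imwrite(f"pics/{n}f.png",cv2.resize(a[130:300,160:430] if n=="scene" else a[60:330,180:560],None,fx=2.9 if n=="scene" else 2,fy=2.9 if n=="scene" else 2,interpolation=2))
o=sensors.get_obs();print(o["eef_pos"],o["ft_force"])
E
```

```text
scene heel disc expected [[314.5 215.1]]
top heel disc expected [[321.5 187.8]]
[ 0.51423305 -0.12988474  0.18158987] [-0.19400063 -0.14121223 -0.55310702]
```

View pics/scenef.png

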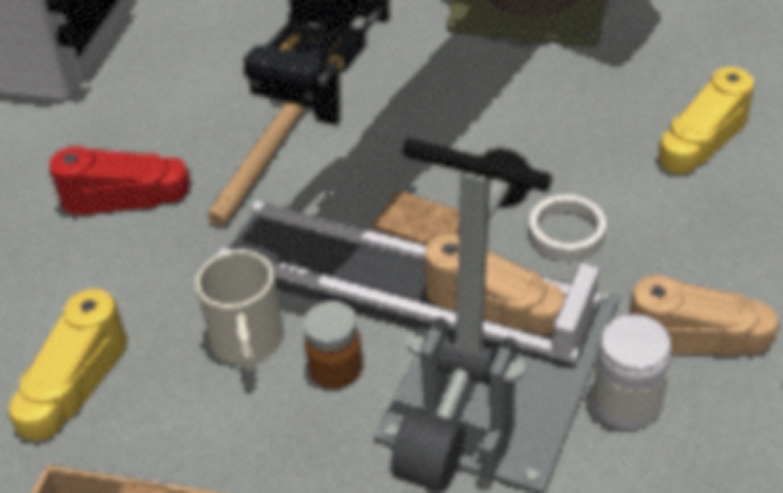

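View pics/topf.png

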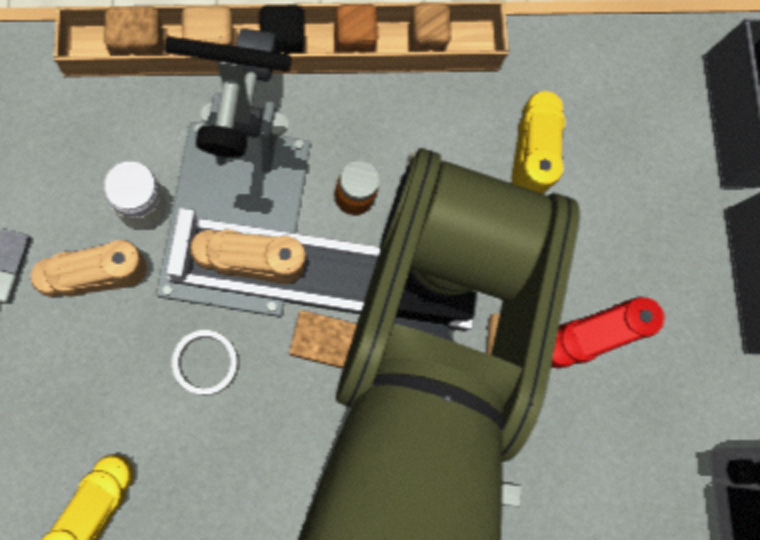

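Both views agree. The toe meets the stop at top crop (193,246), and the heel disc at (285,254) is full-frame (322.5,187), against (321.5,188) expected. The arm stands raised and the bystanders are in place. Handing in.

```bash
python3 -c "
from plant import ctrl
print(ctrl.close_job())"
```

```text
the job is handed in; nothing more can be done
None
```

The press is open and the last is up against the end stop. I handed the job in shortly after 14 s on the clock; the limit is 54 s.

**Press arm:** I raised it at about 0.5 rad/s all the way to about 1.44 rad, so it was never flung. The moves can't tilt the tool to push up from underneath. I therefore held the cross bar between the fingers and carried it along its arc, then released it. It has stayed up by itself since, in every picture. During the lift the bar slipped roughly 10 mm in the fingers, with no visible effect.

**Last:** I slid it along the channel with the shut fingers and never picked it up. The force rose to about 13 N with the fingers where they should be when the toe is on the stop.

**Last checks:** The heel mark was about 1 pixel from where I expected it in the top view, and the toe met the stop in both views. The bystanders I could see stood where they began. The robot's arm covered much of the hammer and part of the cork block in the last top picture; in the scene view both look unmoved. No check failed.

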